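# Latch the clipper case at the salon desk

### The arm

A 7-joint arm with a two-finger parallel gripper is mounted at the origin on the work surface. World frame = base frame: x ahead of the robot, y to its left, z up, the work surface at z = 0. Lengths are in m, angles in rad, forces in N, time in s.
With the tool pointing down it reaches from about 0.425 to 0.95 m from the base axis. Payload 4.7 kg.
Tool frame: the origin (TCP) lies on the centre line of the jaws, within the pads' length; the fingertips stand 19 mm ahead of it and the grasp point (between the pads) is the TCP; z points along the fingers, y is the line along which they close (so a half turn about z gives the same grasp; the last joint's range is limited). The gripper opens to 87 mm and grips with 3 to 60 N. Pads are 19 mm wide; open, the fingers measure 117 mm over their backs; the gripper's body (75 mm by 190 mm) begins 51 mm behind the grasp point.
Start: joints at [1.076, 0.469, -0.049, 1.532, 0.024, 1.141, -0.082], TCP at [0.303, -0.603, 0.242] pointing down, gripper open.
Joint ranges: [-2.59, 2.59], [-0.33, 1.99], [-1.39, 1.29], [0.1, 2.45], [-1.04, 4.18], [0.21, 1.99], [-2.66, 2.66]. Speed limits (rad/s): [2.57, 2.57, 3.14, 3.14, 3.14, 3.14, 3.14].

### API

Orientations are given as a unit quaternion [w, x, y, z].
In Python, from station import env gives the robot as it stands.
- The arm moves only by the tool servo_tool, never from a script. Its argument "series" is a list of rows, each an object of numbers: "x", "y", "z": the shift along the tool's x, y, z in mm; "twist": the turn about the tool's z in rad. In form: [{"x": .., "y": .., "z": .., "twist": ..}, ...]. A call has exactly 5 rows; each row is the pose to reach, as a shift and turn from the pose commanded when the call began, along the tool's axes at that moment; what a row does not reach only later rows make up. A row lasts 1/8 s, in which the tool goes at most 62.5 mm and 10.7 degrees, less where a joint would pass 70% of its speed; a pose out of reach is approached as far as the arm can. A call with a gripper value outside its range is refused whole. "fingers" is the closure, from -1 (fully open) to 1 (shut), set as the call begins (left out, the last holds). The fingers move at their own pace and stop on an object; the grip force is fixed at half the most. Time passes only in rows, so rows that repeat a pose let the fingers close, or fill a call up. It gives the time, the measured TCP pose, the force, the opening and the grip force at its end, in the units of the state.
- env.sense(): the state, without advancing time (a new reading comes with each control period).
- env.read_camera(name): name is "scene" or "top" or "wrist"; returns the picture (480x640x3 uint8, blue, green, red); there is no depth.
- env.camera_model(name): a dict with "vfov" (degrees; the focal length in pixels is half the picture's height over the tangent of half this angle, whatever the lens; pixels are square), "cx", "cy" (the principal point, pixels), "R" (3x3) and "t" (3): a world point X has camera coordinates R X + t. Camera axes: x right, y down, z forward; pixel columns grow to the right and rows downward; lengths in m; the calibration is good to about 2 mm. A picture is of the moment at which its call begins: read the wrist's pose just before it. camera_model takes no time and is no camera call; for the wrist camera it gives the pose at the moment of the call.
- env.close_job(): hands the job in; it is judged then, once.
The state is a dict: "time": time; "joint_pos": joint angles; "qvel": joint speeds; "tau": joint torques, N m; "position": TCP position; "tcp_rot": TCP orientation; "wrist_force": force on the tool from outside, world axes, zero at the start; "moment": the same for the moment, N m; "gripper_width": finger opening in m; "grasp_force": force on a finger pad.
Only numpy, scipy, OpenCV 4.12 (cv2) and the standard library are available. Lean on these libraries where they do the work, as an engineer would, in place of code of your own. Each camera call takes 0.05 s, during which the arm holds its last target. There are 200 camera calls.

### The job

Do up the draw latch on top of the black clipper case: hook the wire loop's crossbar over the hooked keeper on the lid, so that it sits right down in the slot behind the keeper's lip, let go of the loop, then swing the lever back and down until it snaps over centre and lies flat with the lid drawn shut. Feel for the slot with a light touch rather than forcing anything, push only the latch and not the lid, and leave the other things on the desk where they are.

Things in the scene. Friction and masses are not known exactly. Their poses are not given: they have to be found in the camera images.
- case: Black hard case, aluminium edges, 158 mm thick (x), 280 wide (y), 150 high, standing fixed on the desk. Origin on the desk under the seam, which runs along y over the flat top; +x from the seam to the 58 mm thick lid (away from the robot), -x to the 100 mm thick body; z up. On top at y = 0: a steel draw latch, lever and wire loop on the body, keeper on the lid; all turn about y.
- pivot (a point): The lever's pivot axis, fixed at (-20, 0, 164) mm in the case's frame. The loop's side wires are pinned to the lever 14 mm from it: with the lever at angle t the pin lies -14 cos(t-0.25) mm in case x and +14 sin(t-0.25) mm in z from this point. The crossbar reaches at most 65 mm from here.
- lever (a joint): Lever's angle, rad: 0 lying flat towards -x (shut), 1.57 straight up, 2.6 at most, leaning over the lid. Starts open at 1.8 to 2.0; stays where left (friction 0.01 N m); follows the loop when that is moved. Over centre is at 0.25: with the loop hooked it snaps from there to 0 by itself. Getting there takes up to about 10 N at the handle; over 30 N is too much.
- handle: The lever's flat handle, reaching 44 mm out from the pivot, 24 mm wide (y), 6 mm thick. Origin on its outer face (on top when shut, facing case +x when the lever stands up), 42 mm out from the pivot and 3 mm off the line through it; its x points back to the pivot, z out of the outer face. Shut, the origin is at (-62, 0, 167) mm in the case's frame.
- crossbar: End of the wire loop: bar 5 mm thick along y with a flat 12 mm diameter knob at each end, 53 mm over both, to be pinched across y; the knobs turn on the bar, so the loop pivots freely in the pinch. Origin mid-bar. Two 5 mm side wires run 51 mm along its -x to the pin on the lever. They lengthen only above 16 N (2 N/mm). Starts steeply up (1.0 to 1.35 rad) and stays so; lower than that it falls.
- lid (a joint): Lid's opening, rad, about the hinge along its bottom edge (8 mm above the desk under the seam): 0 shut. A rubber seal holds it ajar at 0.05 (7.5 mm at the top); closing takes 9 to 12 N at the top, and only the hooked latch keeps it shut.
- lid_shell: The lid, 56 mm thick, 278 mm wide, its flat top 150 mm over the desk; origin on its hinge. On top at y = 0 stands the keeper, a steel block 22 mm wide (y), 20 mm high, with a slot along y open upwards: a hooked post on the seam side with a lip that overhangs the slot by 2.5 mm, and a rim behind. Pressing the held loop on keeper or lid with over 15 N, or the bare lid with over 10 N, counts as forcing it.
- slot (a point): Nominal axis of a seated crossbar, lid ajar: fixed at (32, 0, 164) mm in the case's frame. The real keeper is screwed on through long holes and sits up to 6 mm off in case x, either way: not measured, to be felt or seen. In x from the real axis: lip top -15 to 0 mm, mouth of the slot 0 to 6.5, rim 6.5 to 13. Over the desk: lip top 170.5 mm, its underside 167.5, rim top 170, slot floor 161.5.
- spray: White bottle with a black cap, 56 mm diameter, 170 mm high, origin under its centre. Bystander.
- mug: White mug, 80 mm diameter, 95 mm high, origin under its centre. Bystander.
- clipper: Black hair clipper lying on the desk, 150 x 44 x 32 mm, long along its x. Bystander.

How it is judged:
By the outcome, as a careful person would: the job done as asked, in the order asked, and still so for the second after the job is handed in, with the robot touching nothing.
It also fails if it takes over 67 s, if anything falls off the work surface, if the arm or the gripper's body presses on something with over 40 N, if the wrist force passes 120 N, or if a joint passes its speed limit or range.

## Working session

There is one attempt and no reset: what is moved stays moved. The work goes in short steps, Python scripts to look and compute and a tool call to move; the robot and the scene stay as the last step left them, time stands still between calls to the robot, and variables do not carry over. Pictures are saved under pics/ and viewed, at most 10 in all, crops included, and the job is handed in when it is done.

Besides the shell and the picture viewer there is one more tool, called after "Emit:" as name(argument=value, ...) on one line, values as JSON. servo_tool: Moves the arm, as the interface text tells. Its arguments: {"type":"object","properties":{"series":{"type":"array"},"fingers":{"type":"number"}},"required":["series"]}

```bash
ls; mkdir -p pics
python3 - <<'E'
from station import env
import cv2,numpy as np
s=env.sense(); print({k:np.round(v,3).tolist() for k,v in s.items()})
for n in ("scene","top"):
    m=env.camera_model(n); print(n,m)
    cv2.imwrite(f"pics/{n}0.png",env.read_camera(n))
E
```

```text
pics
{'time': 0.0, 'joint_pos': [1.076, 0.469, -0.049, 1.534, 0.024, 1.141, -0.082], 'qvel': [-0.0, 0.0, -0.001, 0.0, 0.001, -0.003, -0.0], 'tau': [0.001, -50.797, -0.08, -23.616, -0.061, 0.038, 0.0], 'position': [0.303, -0.603, 0.24], 'tcp_rot': [-0.001, 0.973, 0.231, -0.0], 'wrist_force': [0.609, -0.497, -0.018], 'moment': [0.019, 0.04, -0.027], 'grasp_force': 0.0, 'gripper_width': 0.087}
scene {'vfov': 45.156164201286565, 'cx': 321.4781459428936, 'cy': 250.51498840823982, 'R': array([[-0.45561574,  0.89014913, -0.00698799],
       [ 0.77572468,  0.39317336, -0.49362529],
       [-0.43665263, -0.23032421, -0.86964662]]), 't': array([ 0.20980414, -0.39458618,  1.53852644])}
top {'vfov': 48.27087929275828, 'cx': 325.16508802030137, 'cy': 244.0981519218118, 'R': array([[ 0.01513301, -0.999793  , -0.01359993],
       [-0.99459244, -0.01365384, -0.10295364],
       [ 0.10274663,  0.01508439, -0.99459318]]), 't': array([0.06374478, 0.5804296 , 1.186637  ])}
```

View pics/scene0.png

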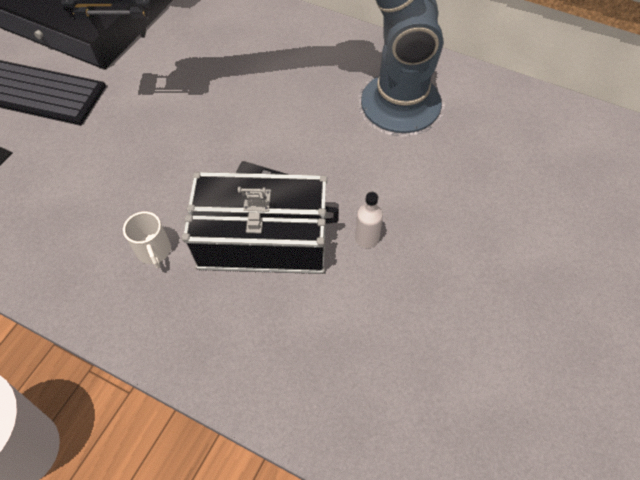

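View pics/top0.png

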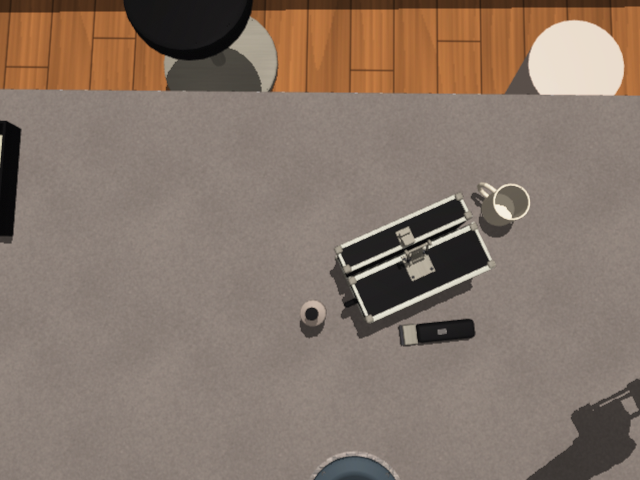

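The top view shows the case near (415,258), with the keeper at about (405,237) and the latch at (418,262). The mug is at (510,203), the spray at (313,313) and the clipper at (437,331). I'll enlarge the case in both views.

Run:
```python
import cv2,numpy as np
a=cv2.imread("pics/top0.png")[185:330,325:505]; b=cv2.imread("pics/scene0.png")[165:275,180:345]
a=cv2.resize(a,None,fx=4.4,fy=4.1,interpolation=cv2.INTER_CUBIC) if 0 else cv2.resize(a,None,fx=4,fy=4,interpolation=cv2.INTER_CUBIC)
cv2.imwrite("pics/topc.png",a); cv2.imwrite("pics/scenec.png",cv2.resize(b,None,fx=4.5,fy=4.5,interpolation=cv2.INTER_CUBIC))
```

```text
(no output)
```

View pics/topc.png

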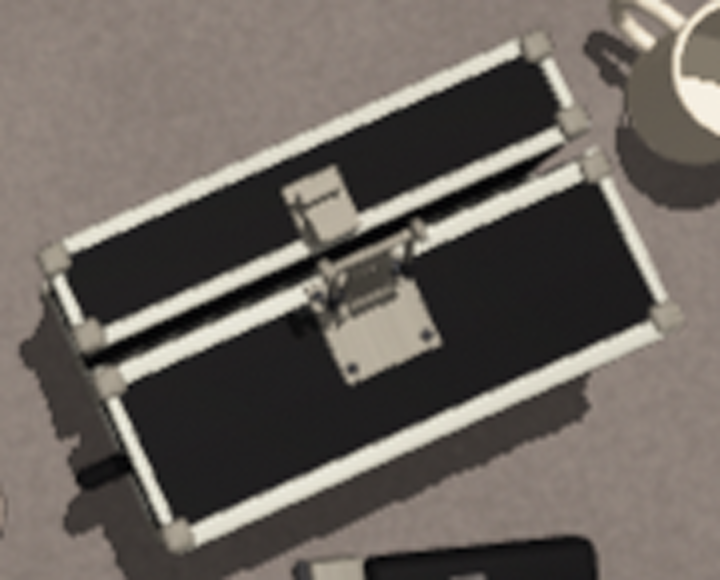

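View pics/scenec.png

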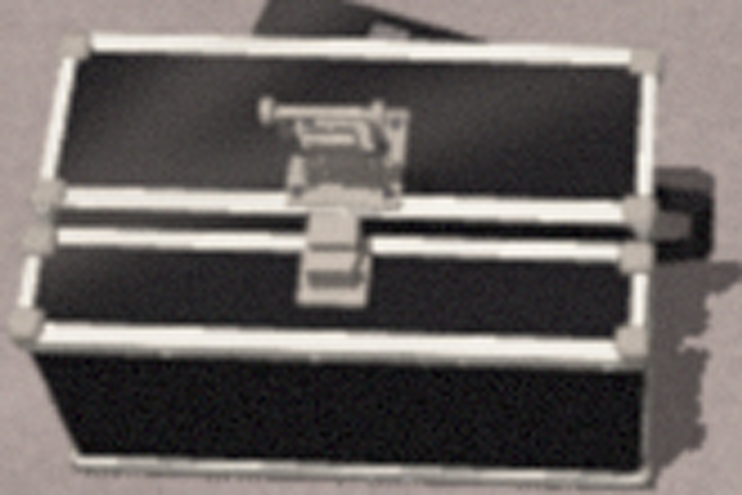

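Top crop: the body's top corners are about (177,540) and (670,318), with seam ends near (100,375) and (600,155). The keeper is at (320,205) and the crossbar knobs at (327,270) and (417,230). In the scene crop the knobs are at (266,110) and (380,112). Next: a rough pose fit.

```bash
cat > h.py <<'E'
import numpy as np, cv2
from station import env
from scipy.spatial.transform import Rotation as Ro
from scipy.optimize import least_squares
def f(m): return 240/np.tan(np.radians(m["vfov"])/2)
def proj(m,X):
    c=np.atleast_2d(X)@m["R"].T+m["t"]; return c[:,:2]/c[:,2:]*f(m)+[m["cx"],m["cy"]]
def ray(m,p):
    d=np.array([(p[0]-m["cx"])/f(m),(p[1]-m["cy"])/f(m),1.]); return -m["R"].T@m["t"], m["R"].T@d
def plane(m,p,z):
    o,d=ray(m,p); return o+d*(z-o[2])/d[2]
def tri(ms,ps):
    A=np.zeros((3,3));b=np.zeros(3);L=[]
    for m,p in zip(ms,ps):
        o,d=ray(m,p); d=d/np.linalg.norm(d); P=np.eye(3)-np.outer(d,d); A+=P;b+=P@o; L.append((P,o))
    X=np.linalg.solve(A,b); return X,[np.linalg.norm(P@(X-o))*1e3 for P,o in L]
def c2w(c,pose): # case mm -> world m ; pose x,y,yaw
    c=np.atleast_2d(c)/1e3; k,s=np.cos(pose[2]),np.sin(pose[2])
    return np.c_[pose[0]+k*c[:,0]-s*c[:,1],pose[1]+s*c[:,0]+k*c[:,1],c[:,2]]
def w2c(X,pose):
    X=np.atleast_2d(X); k,s=np.cos(pose[2]),np.sin(pose[2]); d=X[:,:2]-pose[:2]
    return np.c_[k*d[:,0]+s*d[:,1],-s*d[:,0]+k*d[:,1],X[:,2]]*1e3
E
python3 - <<'E'
from h import *
T=env.camera_model("top");S=env.camera_model("scene")
tp=lambda u,v:np.array([325+u/4,185+v/4]); sp=lambda u,v:np.array([180+u/4.5,165+v/4.5])
C=[[-100,140,150],[-100,-140,150],[0,140,150],[0,-140,150]]
P=[tp(172,552),tp(681,320),tp(92,375),tp(603,150)]
Q=[sp(662,50),sp(62,35),sp(652,215),sp(32,195)]
fn=lambda q:np.r_[(proj(T,c2w(C,q))-P).ravel(),(proj(S,c2w(C,q))-Q).ravel()]
r=least_squares(fn,[.55,-.15,.41]); print(r.x,np.round(r.fun,1))
for a,b in(((327,270),(380,112)),((417,230),(266,110))):
    X,e=tri([T,S],[tp(*a),sp(*b)]); print(w2c(X,r.x),e)
print("keeper",w2c(plane(T,tp(320,205),.17),r.x))
print(env.sense()["position"], w2c(env.sense()["position"],r.x))
E
```

```text
[ 0.55614351 -0.1045841   0.43299766] [ 0.5  0.9 -1.   2.5  0.2 -0.2 -2.8  0.4 -2.8 -0.8  0.6 -1.1 -2.4  1.7
  0.   2.2]
[[ -2.03273325  24.67128543 228.61657685]] [np.float64(2.74837758183404), np.float64(2.7483775818339726)]
[[ -2.07918054 -23.69370319 227.43190944]] [np.float64(1.5102954590689157), np.float64(1.5102954590689839)]
keeper [[ 30.50486971   1.79850634 170.        ]]
[ 0.30293195 -0.60263864  0.2406141 ] [[-438.82373023 -345.84412049  240.61410144]]
```

Emit:
servo_tool(series=[{"x": 45,"y": -33,"z": -40,"twist": 0.01},{"x": 90,"y": -66,"z": -70,"twist": 0.02},{"x": 140,"y": -100,"z": -90,"twist": 0.033},{"x": 185,"y": -135,"z": -110,"twist": 0.033},{"x": 230,"y": -168,"z": -120,"twist": 0.033}])

```text
time: 0.72
position: [0.4338, -0.3481, 0.3625]
tcp_rot: [0.001, 0.977, 0.214, 0.0]
wrist_force: [1.1, -0.2, 0.3]
gripper_width: 0.0873
grasp_force: 0.0
```

Emit:
servo_tool(series=[{"x": 45,"y": -33,"z": 0,"twist": 0},{"x": 90,"y": -66,"z": 0,"twist": 0},{"x": 140,"y": -100,"z": 0,"twist": 0},{"x": 185,"y": -132,"z": 0,"twist": 0},{"x": 205,"y": -148,"z": 0,"twist": 0}])

```text
time: 1.35
position: [0.5583, -0.1253, 0.3611]
tcp_rot: [-0.001, 0.976, 0.217, -0.0]
wrist_force: [-0.4, -0.8, -0.3]
gripper_width: 0.087
grasp_force: 0.0
```

Run:
```python
from h import *
s=env.sense();q=[.55614,-.10458,.433]
print(s["position"],s["tcp_rot"],w2c(s["position"],q),s["wrist_force"],np.round(s["joint_pos"],2))
m=env.camera_model("wrist"); print(m)
cv2.imwrite("pics/w0.png",env.read_camera("wrist"))
```

```text
[ 0.55826216 -0.12527049  0.36108632] [-8.09926218e-04  9.76091268e-01  2.17359566e-01 -1.17523691e-05] [[ -6.75533617 -19.67143821 361.08632   ]] [-0.43969304 -0.8104572  -0.25977453] [ 0.41  0.24 -0.32  1.6   0.08  1.32 -1.06]
{'vfov': 66.14862656552678, 'cx': 313.7614247847596, 'cy': 235.3413332167401, 'R': array([[ 4.24524508e-01, -9.05416365e-01, -3.85048513e-04],
       [-8.61551573e-01, -4.04088221e-01,  3.07313514e-01],
       [-2.78402279e-01, -1.30130379e-01, -9.51608247e-01]]), 't': array([-0.34962013,  0.35476962,  0.64450676])}
```

View pics/w0.png

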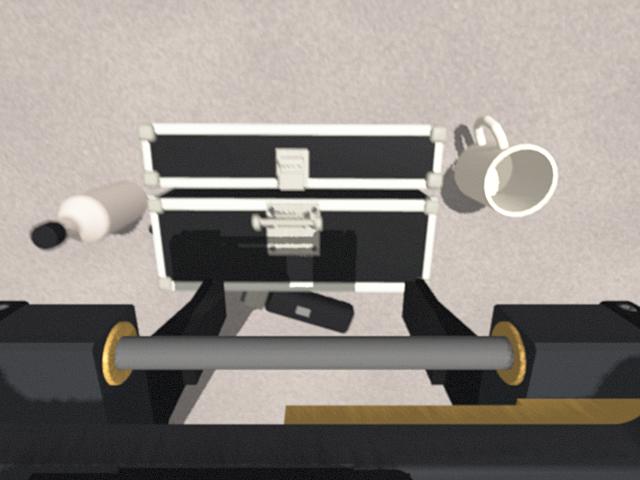

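The wrist view shows the case, with the keeper at (292,168), the bar from (257,222) to (319,222), and the gripper about 20 mm off in y. I'll move closer before measuring.

Emit:
servo_tool(series=[{"x": -5,"y": -8,"z": 20,"twist": 0},{"x": -10,"y": -16,"z": 40,"twist": 0},{"x": -15,"y": -20,"z": 60,"twist": 0},{"x": -15,"y": -20,"z": 70,"twist": 0},{"x": -15,"y": -20,"z": 70,"twist": 0}])

```text
time: 2.02
position: [0.535, -0.118, 0.291]
tcp_rot: [-0.0, 0.977, 0.214, -0.001]
wrist_force: [-0.5, 0.2, 0.7]
gripper_width: 0.0871
grasp_force: 0.0
```

Run:
```python
from h import *
s=env.sense();q=[.55614,-.10458,.433]
print(s["position"],s["tcp_rot"],w2c(s["position"],q),s["wrist_force"])
m=env.camera_model("wrist"); print(-m["R"].T@m["t"])
import pickle; pickle.dump(m,open("w1.pkl","wb"))
i=env.read_camera("wrist");cv2.imwrite("pics/w1.png",i)
c=proj(m,c2w([[-40,0,160]],q))[0];print(c)
x0,y0=100,60
cv2.imwrite("pics/w1c.png",cv2.resize(i[60:300,100:500],None,fx=2,fy=2,interpolation=cv2.INTER_CUBIC))
```

```text
[ 0.53498793 -0.11801876  0.29098135] [-1.71539731e-04  9.76740661e-01  2.14423200e-01 -5.85029055e-04] [[-24.83881277  -3.32318879 290.98134802]] [-0.47914527  0.21862808  0.65887177]
[ 0.61057797 -0.0822739   0.43396833]
[310.32216497 247.27651023]
```

View pics/w1c.png

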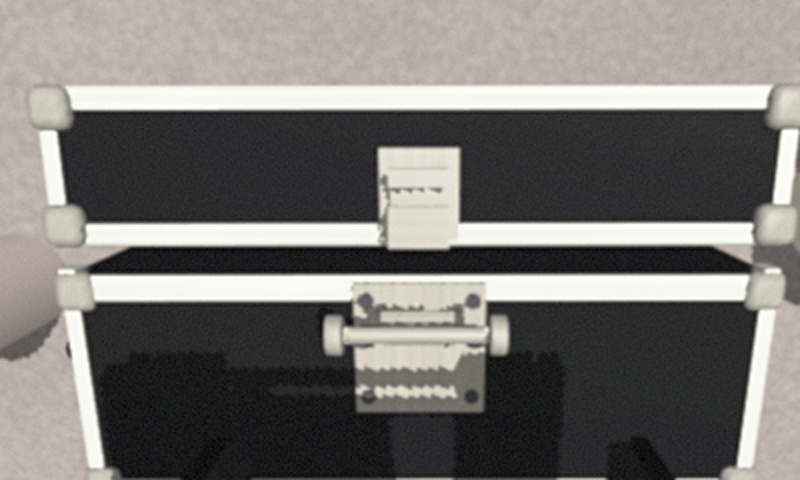

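Wrist crop: the seam edge of the body is at row 274, and the body sides run (65,300)–(92,470) on the left and (775,300)–(742,440) on the right. The knobs' outer faces are at (323,335) and (509,335). The keeper spans columns 378–460, with edges at rows 148, 168, 188, 206 and 248.

Run:
```python
from h import *
import pickle; m=pickle.load(open("w1.pkl","rb"))
cp=lambda u,v:np.array([100+u/2,60+v/2])
q0=[.55614,-.10458,.433]
# body: seam edge line & sides
seam=[w for w in (plane(m,cp(u,274),.150) for u in(130,700))]
L=[plane(m,cp(*p),.150) for p in((65,300),(92,470))];R=[plane(m,cp(*p),.150) for p in((775,300),(742,440))]
def fn(q):
    return np.r_[w2c(seam,q)[:,0],w2c(L,q)[:,1]-140,w2c(R,q)[:,1]+140]
r=least_squares(fn,q0);q=r.x;print(q,np.round(r.fun,2))
k=[plane(m,cp(419,v),z) for v,z in((248,.1705),(206,.1705),(188,.170),(168,.170),(148,.170),(148,.150),(248,.150))]
print("keeper rows",np.round(w2c(k,q),1))
print("pred rows nominal",np.round((proj(m,c2w([[17,0,170.5],[32,0,170.5],[38.5,0,170],[45,0,170],[45,0,150],[17,0,150]],q))-[100,60])*2,1)[:,1])
# bar: ray ∩ sphere-ish: list x,z along ray
for z in(.220,.224,.228,.232): 
    a=w2c(plane(m,cp(323,335),z),q)[0];b=w2c(plane(m,cp(509,335),z),q)[0]
    print(z,np.round(a,1),np.round(b,1),"r",np.hypot((a[0]+b[0])/2+20,z*1e3-164))
s=env.sense();print(w2c(s["position"],q),2*np.arctan2(s["tcp_rot"][2],s["tcp_rot"][1]))
# same loop end in top view
T=env.camera_model("top");S=env.camera_model("scene")
tp=lambda u,v:np.array([325+u/4,185+v/4]); sp=lambda u,v:np.array([180+u/4.5,165+v/4.5])
for a,b,c in(((327,270),(380,112),(331,335)),((417,230),(266,110),(500,335))):
    X,e=tri([T,S,m],[tp(*a),sp(*b),cp(*c)]);print(w2c(X,q),e)
```

```text
[ 0.55404449 -0.10421721  0.42780431] [-0.51  0.51 -0.41 -0.96 -1.71  3.09]
keeper rows [[ 13.9  -0.8 170.5]
 [ 28.8  -0.8 170.5]
 [ 35.   -0.8 170. ]
 [ 41.8  -0.8 170. ]
 [ 48.6  -0.8 170. ]
 [ 47.7  -0.6 150. ]
 [ 10.3  -0.6 150. ]]
pred rows nominal [239.3 196.8 177.8 158.6 155.4 230.6]
0.22 [ -4.   27.8 220. ] [ -3.8 -28.6 220. ] r 58.27454680511797
0.224 [ -2.8  27.2 224. ] [ -2.5 -28.2 224. ] r 62.45161871506529
0.228 [ -1.6  26.6 228. ] [ -1.3 -27.7 228. ] r 66.62872656212411
0.232 [ -0.4  26.  232. ] [-1.00e-01 -2.72e+01  2.32e+02] r 70.80586398609312
[[-22.54619314  -4.82369132 291.74890763]] 0.432261661653606
[[ -0.59069512  23.70600232 229.1652446 ]] [np.float64(2.91211724112447), np.float64(2.635353119440832), np.float64(0.7107533825532388)]
[[ -0.65128275 -24.97450427 227.50219719]] [np.float64(1.5043503519738577), np.float64(1.6364292783144758), np.float64(0.827999681905214)]
```

The keeper measures consistently: lip 15 mm, mouth 6.2, rim 6.8. Its axis is at case x≈28.8 and the mouth centre at about 32. The bar is at about (-2,-0.5,226), with a radius from the pivot near 64.5. Now to go and pinch the knobs near the fingertips.

Emit:
servo_tool(series=[{"x": 7,"y": -1.5,"z": 0,"twist": 0},{"x": 15,"y": -3,"z": 8,"twist": 0},{"x": 20.5,"y": -4.5,"z": 20,"twist": 0},{"x": 20.5,"y": -4.5,"z": 30,"twist": 0},{"x": 20.5,"y": -4.5,"z": 30,"twist": 0}])

```text
time: 2.7
position: [0.5511, -0.1049, 0.26]
tcp_rot: [-0.0, 0.977, 0.215, -0.001]
wrist_force: [-0.5, 1.0, 0.1]
gripper_width: 0.0866
grasp_force: 0.0
```

Emit:
servo_tool(series=[{"x": 0,"y": 0,"z": 8,"twist": 0},{"x": 0,"y": 0,"z": 16,"twist": 0},{"x": 0,"y": 0,"z": 24,"twist": 0},{"x": 0,"y": 0,"z": 25,"twist": 0},{"x": 0,"y": 0,"z": 25,"twist": 0}])

```text
time: 3.32
position: [0.552, -0.1049, 0.2366]
tcp_rot: [0.0, 0.977, 0.215, 0.0]
wrist_force: [-0.0, 0.2, 0.0]
gripper_width: 0.0872
grasp_force: 0.0
```

Run:
```python
from h import *
q=[.55404,-.10422,.428]
for _ in range(3):
    i=env.read_camera("wrist"); s=env.sense();print(np.round(w2c(s["position"],q),1),s["wrist_force"])
m=env.camera_model("wrist")
T=[[ -2,y,226] for y in(-26,26)]
print(proj(m,c2w(T,q)), proj(m,s["position"]))
cv2.imwrite("pics/w2.png",i)
```

```text
[[-2.000e+00  2.000e-01  2.367e+02]] [ 0.11440603  0.39934623 -0.22171534]
[[-2.000e+00  2.000e-01  2.368e+02]] [ 0.30691896  0.3414851  -0.1235657 ]
[[-1.900e+00  2.000e-01  2.369e+02]] [-0.13587412  0.66604251  0.7396697 ]
[[371.21711891 304.28435966]
 [259.91136325 303.86362118]] [[315.33275361 315.98162256]]
```

View pics/w2.png

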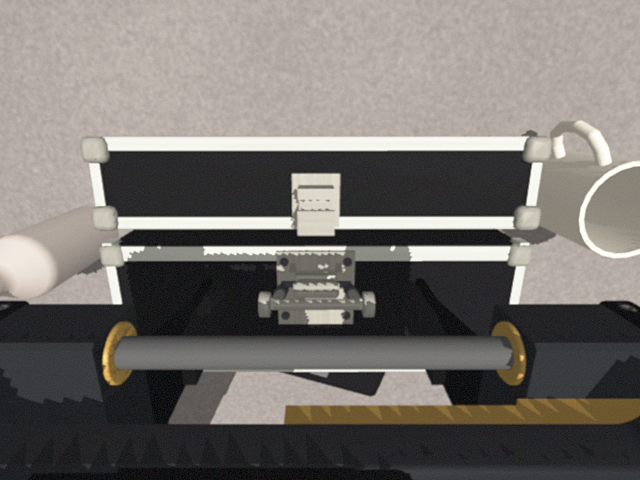

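The knobs sit at (264,303) and (369,303), within a few pixels of the prediction, and are centred between the fingers. Closing.

Emit:
servo_tool(series=[{"x": 0,"y": 0,"z": 0,"twist": 0},{"x": 0,"y": 0,"z": 0,"twist": 0},{"x": 0,"y": 0,"z": 0,"twist": 0},{"x": 0,"y": 0,"z": 0,"twist": 0},{"x": 0,"y": 0,"z": 0,"twist": 0}], fingers=1)

```text
time: 4.1
position: [0.5523, -0.1054, 0.2367]
tcp_rot: [0.0, 0.977, 0.214, 0.0]
wrist_force: [0.9, -0.8, -0.5]
gripper_width: 0.0525
grasp_force: 30.0
```

Run:
```python
from h import *
q=[.55404,-.10422,.428]
i=env.read_camera("wrist"); s=env.sense();print(np.round(w2c(s["position"],q),1),s["wrist_force"],s["gripper_width"],s["grasp_force"])
cv2.imwrite("pics/w3.png",cv2.resize(i[230:400,200:440],None,fx=3,fy=3,interpolation=cv2.INTER_CUBIC))
```

```text
[[ -2.1  -0.4 236.8]] [ 0.51789842 -1.51070071  0.48746649] 0.05251128003769288 29.999908804893494
```

View pics/w3.png

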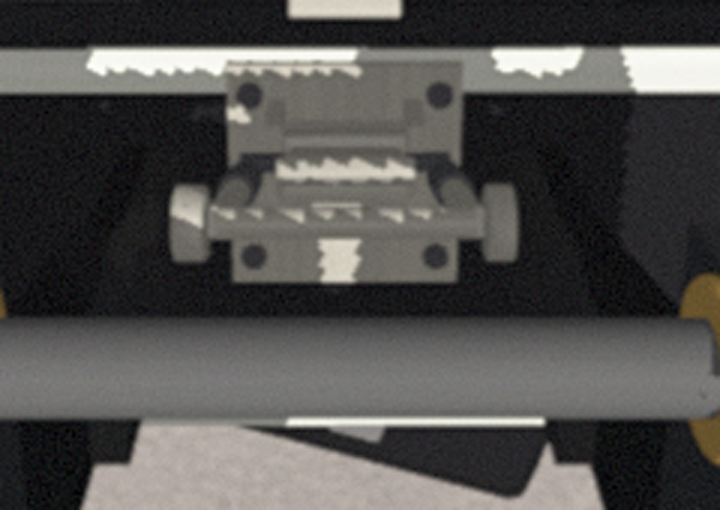

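Gripped at 52.5 mm with 30 N. Swinging the bar over the keeper along an arc about the pin.

Emit:
servo_tool(series=[{"x": 5,"y": 0,"z": 2,"twist": 0},{"x": 10,"y": 0,"z": 5,"twist": 0},{"x": 15,"y": 0,"z": 8.5,"twist": 0},{"x": 20,"y": 0,"z": 13.5,"twist": 0},{"x": 24,"y": 0,"z": 19,"twist": 0}])

```text
time: 4.78
position: [0.5746, -0.095, 0.2173]
tcp_rot: [0.0, 0.977, 0.215, 0.001]
wrist_force: [2.7, -3.2, 1.0]
gripper_width: 0.0524
grasp_force: 30.0
```

Emit:
servo_tool(series=[{"x": 2,"y": 0,"z": 5,"twist": 0},{"x": 3,"y": 0,"z": 11,"twist": 0},{"x": 4,"y": 0,"z": 17,"twist": 0},{"x": 4,"y": 0,"z": 23,"twist": 0},{"x": 4,"y": 0,"z": 26,"twist": 0}])

```text
time: 5.4
position: [0.5771, -0.094, 0.1907]
tcp_rot: [0.0, 0.977, 0.215, -0.0]
wrist_force: [3.2, -4.9, 0.7]
gripper_width: 0.0524
grasp_force: 30.0
```

Run:
```python
from h import *
q=[.55404,-.10422,.428]
i=env.read_camera("wrist"); s=env.sense();print(np.round(w2c(s["position"],q),1),s["wrist_force"],s["gripper_width"],s["grasp_force"])
m=env.camera_model("wrist"); print(proj(m,c2w([[26,-26,181],[26,26,181],[28.8,0,170.5],[35,0,170]],q)))
cv2.imwrite("pics/w4.png",cv2.resize(i[170:370,200:440],None,fx=3,fy=3,interpolation=cv2.INTER_CUBIC))
```

```text
[[ 25.1  -0.2 190.4]] [ 2.9532911  -4.83483724 -0.67051024] 0.052529837620208346 29.999981224536896
[[370.89230207 303.90893937]
 [258.4744842  303.51874154]
 [314.65381077 288.11895106]
 [314.72027462 276.02769745]]
```

View pics/w4.png

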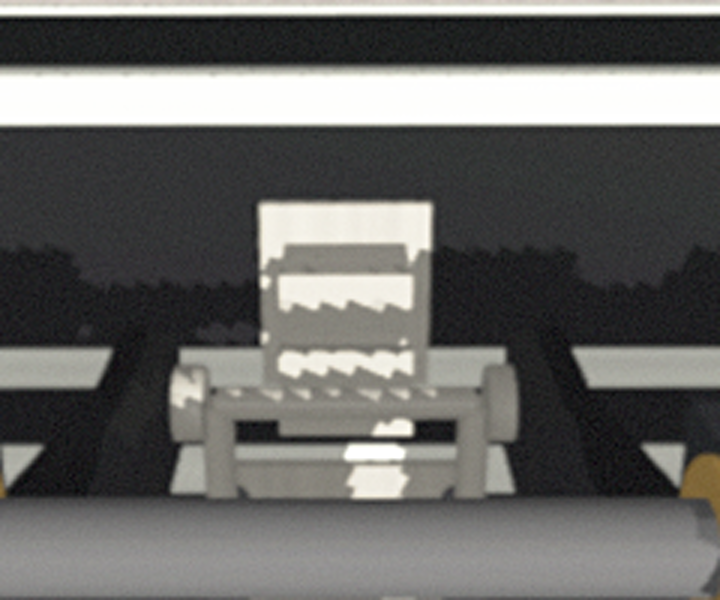

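The bar is at crop row 403, level with the lip (lip edge at about 350, mouth 310–350, rim 272–310) and still above it. There is a sideways load of about 5 N, so I'll ease y and descend gently.

Emit:
servo_tool(series=[{"x": 0,"y": 0.5,"z": 1,"twist": 0},{"x": 0,"y": 1,"z": 2,"twist": 0},{"x": 0,"y": 1,"z": 3,"twist": 0},{"x": 0,"y": 1,"z": 4,"twist": 0},{"x": 0,"y": 1,"z": 4,"twist": 0}])

```text
time: 6.08
position: [0.5772, -0.0941, 0.1872]
tcp_rot: [-0.0, 0.977, 0.215, -0.001]
wrist_force: [0.6, -3.9, -0.8]
gripper_width: 0.0522
grasp_force: 30.0
```

Emit:
servo_tool(series=[{"x": 0,"y": 0.3,"z": 0.5,"twist": 0},{"x": 0,"y": 0.6,"z": 1,"twist": 0},{"x": 0,"y": 1,"z": 1,"twist": 0},{"x": 0,"y": 1,"z": 1,"twist": 0},{"x": 0,"y": 1,"z": 1,"twist": 0}])

```text
time: 6.7
position: [0.5777, -0.0943, 0.1863]
tcp_rot: [-0.001, 0.977, 0.215, -0.001]
wrist_force: [-1.0, 0.3, -0.6]
gripper_width: 0.0521
grasp_force: 30.0
```

Emit:
servo_tool(series=[{"x": 0,"y": 0,"z": 0.4,"twist": 0},{"x": 0,"y": 0,"z": 0.8,"twist": 0},{"x": 0,"y": 0,"z": 1.2,"twist": 0},{"x": 0,"y": 0,"z": 1.5,"twist": 0},{"x": 0,"y": 0,"z": 1.5,"twist": 0}])

```text
time: 7.32
position: [0.5781, -0.0943, 0.1849]
tcp_rot: [-0.0, 0.977, 0.215, -0.0]
wrist_force: [-2.8, 1.9, -0.6]
gripper_width: 0.0528
grasp_force: 30.0
```

Emit:
servo_tool(series=[{"x": 0,"y": 0,"z": 0.3,"twist": 0},{"x": 0,"y": 0,"z": 0.6,"twist": 0},{"x": 0,"y": 0,"z": 0.8,"twist": 0},{"x": 0,"y": 0,"z": 1,"twist": 0},{"x": 0,"y": 0,"z": 1,"twist": 0}])

```text
time: 7.95
position: [0.5783, -0.0944, 0.1841]
tcp_rot: [-0.0, 0.977, 0.215, 0.0]
wrist_force: [-2.2, 4.9, -0.1]
gripper_width: 0.0522
grasp_force: 30.0
```

Emit:
servo_tool(series=[{"x": 0,"y": -0.3,"z": 0.3,"twist": 0},{"x": 0,"y": -0.6,"z": 0.6,"twist": 0},{"x": 0,"y": -0.8,"z": 0.8,"twist": 0},{"x": 0,"y": -0.8,"z": 1,"twist": 0},{"x": 0,"y": -0.8,"z": 1,"twist": 0}])

```text
time: 8.57
position: [0.5782, -0.0943, 0.1832]
tcp_rot: [0.0, 0.977, 0.215, 0.0]
wrist_force: [-1.1, 3.4, -0.2]
gripper_width: 0.0529
grasp_force: 30.0
```

Emit:
servo_tool(series=[{"x": 0,"y": 0,"z": 0.3,"twist": 0},{"x": 0,"y": 0,"z": 0.6,"twist": 0},{"x": 0,"y": 0,"z": 0.8,"twist": 0},{"x": 0,"y": 0,"z": 1,"twist": 0},{"x": 0,"y": 0,"z": 1,"twist": 0}])

```text
time: 9.2
position: [0.5781, -0.0943, 0.1823]
tcp_rot: [0.0, 0.977, 0.215, 0.0]
wrist_force: [-0.0, 3.1, 1.1]
gripper_width: 0.0523
grasp_force: 30.0
```

Emit:
servo_tool(series=[{"x": 0,"y": -0.2,"z": 0.3,"twist": 0},{"x": 0,"y": -0.3,"z": 0.6,"twist": 0},{"x": 0,"y": -0.3,"z": 0.8,"twist": 0},{"x": 0,"y": -0.3,"z": 1,"twist": 0},{"x": 0,"y": -0.3,"z": 1,"twist": 0}])

```text
time: 9.82
position: [0.5781, -0.0943, 0.182]
tcp_rot: [0.0, 0.977, 0.215, 0.0]
wrist_force: [-1.6, 1.3, 5.7]
gripper_width: 0.0525
grasp_force: 30.0
```

Emit:
servo_tool(series=[{"x": 0,"y": 0,"z": 0.2,"twist": 0},{"x": 0,"y": 0,"z": 0.4,"twist": 0},{"x": 0,"y": 0,"z": 0.6,"twist": 0},{"x": 0,"y": 0,"z": 0.8,"twist": 0},{"x": 0,"y": 0,"z": 0.8,"twist": 0}])

```text
time: 10.45
position: [0.5782, -0.0943, 0.1819]
tcp_rot: [0.001, 0.977, 0.215, 0.001]
wrist_force: [-2.7, 2.5, 9.6]
gripper_width: 0.0527
grasp_force: 30.0
```

Contact with the lip top at TCP z≈0.182, so the offset to the bar is about 9 mm. I'll ease to about 5 N and slide +x to feel for the mouth.

Emit:
servo_tool(series=[{"x": 0,"y": 0,"z": -1,"twist": 0},{"x": 0.7,"y": 0,"z": -1,"twist": 0},{"x": 1.4,"y": 0,"z": -1,"twist": 0},{"x": 2,"y": 0,"z": -1,"twist": 0},{"x": 2,"y": 0,"z": -1,"twist": 0}])

```text
time: 11.08
position: [0.5783, -0.0942, 0.1819]
tcp_rot: [0.001, 0.977, 0.214, -0.002]
wrist_force: [-5.5, 1.8, 10.0]
gripper_width: 0.0521
grasp_force: 30.0
```

Emit:
servo_tool(series=[{"x": 0.4,"y": 0,"z": 0,"twist": 0},{"x": 0.8,"y": 0,"z": 0,"twist": 0},{"x": 1.2,"y": 0,"z": 0,"twist": 0},{"x": 1.5,"y": 0,"z": 0,"twist": 0},{"x": 1.5,"y": 0,"z": 0,"twist": 0}])

```text
time: 11.7
position: [0.5784, -0.0942, 0.1819]
tcp_rot: [0.001, 0.977, 0.214, -0.003]
wrist_force: [-8.8, 0.6, 11.1]
gripper_width: 0.0522
grasp_force: 30.0
```

Emit:
servo_tool(series=[{"x": 0.3,"y": 0,"z": 0,"twist": 0},{"x": 0.6,"y": 0,"z": 0,"twist": 0},{"x": 0.8,"y": 0,"z": 0,"twist": 0},{"x": 1,"y": 0,"z": 0,"twist": 0},{"x": 1,"y": 0,"z": 0,"twist": 0}])

```text
time: 12.32
position: [0.5788, -0.0941, 0.1818]
tcp_rot: [0.001, 0.977, 0.214, -0.004]
wrist_force: [-9.6, -0.2, 12.2]
gripper_width: 0.0526
grasp_force: 30.0
```

The load is too high and the bar isn't sliding. Backing off.

Emit:
servo_tool(series=[{"x": -1,"y": 0,"z": -1,"twist": 0},{"x": -2,"y": 0,"z": -1.5,"twist": 0},{"x": -2,"y": 0,"z": -2,"twist": 0},{"x": -2,"y": 0,"z": -2,"twist": 0},{"x": -2,"y": 0,"z": -2,"twist": 0}])

```text
time: 12.95
position: [0.5801, -0.0932, 0.1829]
tcp_rot: [0.0, 0.977, 0.215, -0.0]
wrist_force: [-1.4, 0.1, -0.3]
gripper_width: 0.0523
grasp_force: 30.0
```

Run:
```python
from h import *
q=[.55404,-.10422,.428]
i=env.read_camera("wrist"); s=env.sense();print(np.round(w2c(s["position"],q),1),s["wrist_force"],s["moment"])
cv2.imwrite("pics/w5.png",cv2.resize(i[170:370,200:440],None,fx=3,fy=3,interpolation=cv2.INTER_CUBIC))
```

```text
[[ 28.3  -0.8 183. ]] [-1.12905322 -0.49175262  0.47756711] [ 0.09153543  0.44628803 -0.09680592]
```

View pics/w5.png

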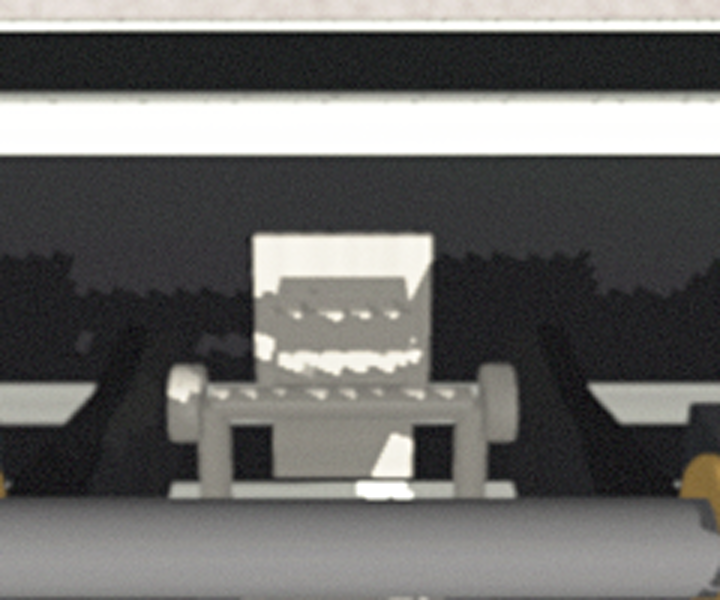

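Run:
```python
from h import *
q=[.55404,-.10422,.428]
m=env.camera_model("wrist")
g=lambda v,z:np.round(w2c(plane(m,(200+345/3,170+v/3),z),q)[0],1)
print("bar",g(403,.174)); 
for v in(234,278,315,323,350,370):print(v,g(v,.170))
i=cv2.imread("pics/w5.png"); print([int(x) for x in cv2.cvtColor(i,6)[232:392:4,300:390].mean(1)])
```

```text
bar [ 29.1  -0.6 174. ]
234 [ 55.3  -0.5 170. ]
278 [ 48.2  -0.5 170. ]
315 [ 42.1  -0.6 170. ]
323 [ 40.8  -0.6 170. ]
350 [ 36.2  -0.6 170. ]
370 [ 32.7  -0.6 170. ]
[95, 196, 244, 243, 241, 242, 242, 242, 241, 242, 245, 202, 139, 138, 139, 139, 141, 138, 138, 141, 165, 172, 146, 137, 139, 139, 139, 139, 136, 141, 201, 244, 243, 237, 208, 167, 141, 136, 124, 133]
```

Cross-checked between the two views: the mouth spans case x≈29–35.7 and the bar is at about 29.1, so I need +3.3 mm and then down.

Emit:
servo_tool(series=[{"x": 0.8,"y": 0,"z": 0,"twist": 0},{"x": 1.6,"y": 0,"z": 0,"twist": 0},{"x": 2.4,"y": 0,"z": 0,"twist": 0},{"x": 3.2,"y": 0,"z": 0,"twist": 0},{"x": 3.2,"y": 0,"z": 0,"twist": 0}])

```text
time: 13.62
position: [0.5832, -0.0916, 0.1833]
tcp_rot: [0.0, 0.977, 0.215, 0.0]
wrist_force: [-0.7, -1.3, -0.5]
gripper_width: 0.0525
grasp_force: 30.0
```

Emit:
servo_tool(series=[{"x": 0,"y": 0,"z": 0.5,"twist": 0},{"x": 0,"y": 0,"z": 1,"twist": 0},{"x": 0,"y": 0,"z": 1.5,"twist": 0},{"x": 0,"y": 0,"z": 1.8,"twist": 0},{"x": 0,"y": 0,"z": 1.8,"twist": 0}])

```text
time: 14.25
position: [0.5833, -0.0915, 0.1816]
tcp_rot: [0.0, 0.977, 0.215, 0.0]
wrist_force: [0.2, -0.6, -1.2]
gripper_width: 0.0524
grasp_force: 30.0
```

Emit:
servo_tool(series=[{"x": 0,"y": 0,"z": 0.4,"twist": 0},{"x": 0,"y": 0,"z": 0.8,"twist": 0},{"x": 0,"y": 0,"z": 1.2,"twist": 0},{"x": 0,"y": 0,"z": 1.2,"twist": 0},{"x": 0,"y": 0,"z": 1.2,"twist": 0}])

```text
time: 14.88
position: [0.5831, -0.0916, 0.1803]
tcp_rot: [0.0, 0.977, 0.215, 0.0]
wrist_force: [1.0, -0.6, -0.5]
gripper_width: 0.0524
grasp_force: 30.0
```

Emit:
servo_tool(series=[{"x": 0,"y": 0,"z": 0.4,"twist": 0},{"x": 0,"y": 0,"z": 0.8,"twist": 0},{"x": 0,"y": 0,"z": 1,"twist": 0},{"x": 0,"y": 0,"z": 1,"twist": 0},{"x": 0,"y": 0,"z": 1,"twist": 0}])

```text
time: 15.5
position: [0.583, -0.0916, 0.1792]
tcp_rot: [0.0, 0.977, 0.215, 0.0]
wrist_force: [1.4, -1.1, -0.4]
gripper_width: 0.0525
grasp_force: 30.0
```

In the mouth: 2.8 mm below lip contact with no load. Going down to the floor, expected at TCP z≈0.173.

Emit:
servo_tool(series=[{"x": 0,"y": 0,"z": 0.6,"twist": 0},{"x": 0,"y": 0,"z": 1.2,"twist": 0},{"x": 0,"y": 0,"z": 1.8,"twist": 0},{"x": 0,"y": 0,"z": 2.2,"twist": 0},{"x": 0,"y": 0,"z": 2.2,"twist": 0}])

```text
time: 16.12
position: [0.5827, -0.0918, 0.1769]
tcp_rot: [0.0, 0.977, 0.215, -0.0]
wrist_force: [-0.9, -2.4, -0.0]
gripper_width: 0.0524
grasp_force: 30.0
```

Emit:
servo_tool(series=[{"x": 0,"y": 0,"z": 0.6,"twist": 0},{"x": 0,"y": 0,"z": 1.2,"twist": 0},{"x": 0,"y": 0,"z": 1.8,"twist": 0},{"x": 0,"y": 0,"z": 2,"twist": 0},{"x": 0,"y": 0,"z": 2,"twist": 0}])

```text
time: 16.75
position: [0.5828, -0.0916, 0.175]
tcp_rot: [0.0, 0.977, 0.215, -0.0]
wrist_force: [-0.4, -2.7, 0.1]
gripper_width: 0.0521
grasp_force: 30.0
```

Emit:
servo_tool(series=[{"x": 0,"y": 0,"z": 0.4,"twist": 0},{"x": 0,"y": 0,"z": 0.8,"twist": 0},{"x": 0,"y": 0,"z": 1.2,"twist": 0},{"x": 0,"y": 0,"z": 1.5,"twist": 0},{"x": 0,"y": 0,"z": 1.5,"twist": 0}])

```text
time: 17.38
position: [0.583, -0.0916, 0.1735]
tcp_rot: [0.0, 0.977, 0.215, 0.0]
wrist_force: [0.9, -2.5, -0.5]
gripper_width: 0.0526
grasp_force: 30.0
```

Emit:
servo_tool(series=[{"x": 0,"y": 0,"z": 0.3,"twist": 0},{"x": 0,"y": 0,"z": 0.6,"twist": 0},{"x": 0,"y": 0,"z": 0.8,"twist": 0},{"x": 0,"y": 0,"z": 0.8,"twist": 0},{"x": 0,"y": 0,"z": 0.8,"twist": 0}])

```text
time: 18.0
position: [0.583, -0.0915, 0.1729]
tcp_rot: [0.0, 0.977, 0.215, 0.0]
wrist_force: [-0.9, -3.1, 1.7]
gripper_width: 0.0522
grasp_force: 30.0
```

Floor reached. Drawing back under the lip.

Emit:
servo_tool(series=[{"x": -0.6,"y": 0,"z": -0.3,"twist": 0},{"x": -1.2,"y": 0,"z": -0.3,"twist": 0},{"x": -1.8,"y": 0,"z": -0.3,"twist": 0},{"x": -2.2,"y": 0,"z": -0.3,"twist": 0},{"x": -2.2,"y": 0,"z": -0.3,"twist": 0}])

```text
time: 18.62
position: [0.5812, -0.0924, 0.1732]
tcp_rot: [0.0, 0.977, 0.215, 0.0]
wrist_force: [2.8, -1.8, 0.2]
gripper_width: 0.0525
grasp_force: 30.0
```

Emit:
servo_tool(series=[{"x": -0.4,"y": 0,"z": 0,"twist": 0},{"x": -0.8,"y": 0,"z": 0,"twist": 0},{"x": -1.2,"y": 0,"z": 0,"twist": 0},{"x": -1.2,"y": 0,"z": 0,"twist": 0},{"x": -1.2,"y": 0,"z": 0,"twist": 0}])

```text
time: 19.25
position: [0.5799, -0.0929, 0.1732]
tcp_rot: [0.0, 0.977, 0.215, 0.0]
wrist_force: [3.0, -1.9, 0.4]
gripper_width: 0.0526
grasp_force: 30.0
```

Emit:
servo_tool(series=[{"x": -0.4,"y": 0,"z": 0,"twist": 0},{"x": -0.8,"y": 0,"z": 0,"twist": 0},{"x": -1,"y": 0,"z": 0,"twist": 0},{"x": -1,"y": 0,"z": 0,"twist": 0},{"x": -1,"y": 0,"z": 0,"twist": 0}])

```text
time: 19.88
position: [0.5797, -0.093, 0.1732]
tcp_rot: [0.0, 0.977, 0.215, 0.001]
wrist_force: [5.5, -1.3, -0.6]
gripper_width: 0.0522
grasp_force: 30.0
```

It stops at case x≈28.2 with the bar at slot-floor depth, so it's hooked under the lip. Relaxing, letting go and raising.

Emit:
servo_tool(series=[{"x": 0.7,"y": 0,"z": 0,"twist": 0},{"x": 0.7,"y": 0,"z": 0,"twist": 0},{"x": 0.7,"y": 0,"z": 0,"twist": 0},{"x": 0.7,"y": 0,"z": 0,"twist": 0},{"x": 0.7,"y": 0,"z": 0,"twist": 0}], fingers=-1)

```text
time: 20.5
position: [0.5794, -0.0931, 0.173]
tcp_rot: [-0.0, 0.977, 0.215, -0.0]
wrist_force: [0.0, 1.0, 0.5]
gripper_width: 0.0858
grasp_force: 0.0
```

Emit:
servo_tool(series=[{"x": 0,"y": 0,"z": -8,"twist": 0},{"x": 0,"y": 0,"z": -18,"twist": 0},{"x": 0,"y": 0,"z": -30,"twist": 0},{"x": 0,"y": 0,"z": -45,"twist": 0},{"x": 0,"y": 0,"z": -50,"twist": 0}])

```text
time: 21.12
position: [0.5803, -0.0931, 0.2248]
tcp_rot: [0.0, 0.977, 0.215, 0.001]
wrist_force: [0.2, 0.2, -0.8]
gripper_width: 0.0869
grasp_force: 0.0
```

Run:
```python
from h import *
q=[.55404,-.10422,.428]
i=env.read_camera("wrist"); s=env.sense();print(np.round(w2c(s["position"],q),1),s["wrist_force"])
m=env.camera_model("wrist"); print(np.round(proj(m,c2w([[28.5,0,164],[-11,0,207],[-16,-12,207],[-16,12,207]],q))))
cv2.imwrite("pics/w6.png",cv2.resize(i[150:400,160:480],None,fx=2.4,fy=2.4,interpolation=cv2.INTER_CUBIC))
```

```text
[[ 28.5  -0.8 224.9]] [ 0.63941611 -0.27915916 -0.05603796]
[[313. 264.]
 [313. 366.]
 [336. 374.]
 [290. 374.]]
```

View pics/w6.png

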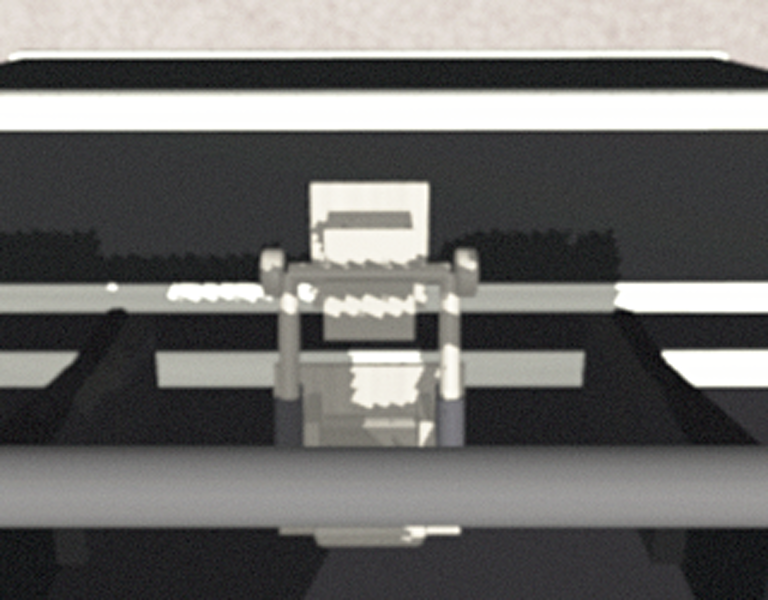

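The bar is in the slot as predicted (crop row 272), and the handle tip is at about (370,535), giving lever ≈1.78 rad. Closing the fingers and going beside the handle's outer face.

Emit:
servo_tool(series=[{"x": 0,"y": -0.5,"z": 0,"twist": 0},{"x": 0,"y": -0.5,"z": 0,"twist": 0},{"x": 0,"y": -0.5,"z": 3,"twist": 0},{"x": -4,"y": -0.5,"z": 8,"twist": 0},{"x": -10,"y": -0.5,"z": 13,"twist": 0}], fingers=1)

```text
time: 21.8
position: [0.5698, -0.097, 0.2093]
tcp_rot: [-0.0, 0.977, 0.215, -0.0]
wrist_force: [0.4, -0.3, -0.2]
gripper_width: 0.0451
grasp_force: 0.0
```

Emit:
servo_tool(series=[{"x": -3,"y": 0,"z": 0,"twist": 0},{"x": -6,"y": 0,"z": 0,"twist": 0},{"x": -9,"y": 0,"z": 0,"twist": 0},{"x": -12,"y": 0,"z": 0,"twist": 0},{"x": -15,"y": 0,"z": 0,"twist": 0}])

```text
time: 22.42
position: [0.5566, -0.1032, 0.2102]
tcp_rot: [0.0, 0.977, 0.215, 0.0]
wrist_force: [0.2, -0.6, -0.9]
gripper_width: 0.0015
grasp_force: 0.0
```

Emit:
servo_tool(series=[{"x": 0,"y": 0,"z": -4,"twist": 0},{"x": -2,"y": 0,"z": -7,"twist": 0},{"x": -5,"y": 0,"z": -7,"twist": 0},{"x": -8,"y": 0,"z": -7,"twist": 0},{"x": -10,"y": 0,"z": -7,"twist": 0}])

```text
time: 23.05
position: [0.5486, -0.107, 0.2179]
tcp_rot: [0.0, 0.977, 0.215, 0.001]
wrist_force: [3.2, 1.4, 2.9]
gripper_width: 0.0006
grasp_force: 2.0
```

Emit:
servo_tool(series=[{"x": -2,"y": 0,"z": 0,"twist": 0},{"x": -4,"y": 0,"z": 0,"twist": 0},{"x": -6,"y": 0,"z": 0,"twist": 0},{"x": -8,"y": 0,"z": 0,"twist": 0},{"x": -9,"y": 0,"z": 0,"twist": 0}])

```text
time: 23.68
position: [0.539, -0.1113, 0.2164]
tcp_rot: [-0.0, 0.977, 0.215, -0.0]
wrist_force: [3.6, 0.7, -0.9]
gripper_width: 0.0002
grasp_force: 1.5
```

Emit:
servo_tool(series=[{"x": -4,"y": 0,"z": 0,"twist": 0},{"x": -8,"y": 0,"z": 1,"twist": 0},{"x": -11,"y": 0,"z": 2,"twist": 0},{"x": -14,"y": 0,"z": 4,"twist": 0},{"x": -17,"y": 0,"z": 6,"twist": 0}])

```text
time: 24.3
position: [0.5236, -0.1184, 0.2109]
tcp_rot: [0.0, 0.977, 0.215, -0.0]
wrist_force: [2.0, 0.7, -0.2]
gripper_width: 0.0004
grasp_force: 1.0
```

Emit:
servo_tool(series=[{"x": -1.5,"y": 0,"z": 2,"twist": 0},{"x": -3,"y": 0,"z": 4,"twist": 0},{"x": -4.5,"y": 0,"z": 6,"twist": 0},{"x": -6,"y": 0,"z": 8,"twist": 0},{"x": -6,"y": 0,"z": 8,"twist": 0}])

```text
time: 24.92
position: [0.5181, -0.121, 0.2027]
tcp_rot: [-0.0, 0.977, 0.215, -0.0]
wrist_force: [-0.3, -0.2, 0.4]
gripper_width: 0.0002
grasp_force: 0.2
```

Force is low here. I've used up the picture views, so I'll check the lid gap numerically instead.

Run:
```python
from h import *
q=[.55404,-.10422,.428]
old=cv2.imread("pics/top0.png",0)
new=env.read_camera("top");cv2.imwrite("pics/top1.png",new);new=cv2.cvtColor(new,6)
T=env.camera_model("top")
for y in(-115,-90,90,115):
    X=[[x,y,150] for x in range(-16,28,2)]
    p=proj(T,c2w(X,q)).astype(np.float32)
    for n,i in(("old",old),("new",new)): print(y,n,cv2.remap(i,p[:,:1],p[:,1:],1).ravel().tolist())
s=env.sense();print(w2c(s["position"],q),s["wrist_force"])
```

```text
-115 old [29, 29, 29, 47, 113, 192, 218, 221, 218, 145, 108, 121, 94, 39, 38, 133, 205, 218, 212, 148, 64, 30]
-115 new [81, 80, 79, 78, 76, 76, 74, 72, 69, 66, 62, 102, 182, 223, 222, 190, 105, 39, 31, 31, 31, 32]
-90 old [29, 29, 29, 35, 109, 196, 219, 221, 225, 168, 74, 31, 12, 11, 45, 135, 208, 220, 207, 142, 64, 32]
-90 new [85, 85, 84, 84, 83, 83, 82, 82, 80, 79, 77, 75, 74, 70, 67, 65, 60, 53, 41, 33, 33, 32]
90 old [31, 32, 34, 72, 177, 218, 225, 226, 189, 100, 41, 21, 7, 12, 63, 184, 223, 224, 196, 117, 50, 32]
90 new [34, 34, 37, 76, 186, 226, 231, 232, 197, 107, 61, 134, 215, 231, 229, 180, 74, 37, 34, 34, 34, 34]
115 old [32, 32, 33, 54, 170, 218, 223, 226, 187, 109, 55, 24, 8, 13, 63, 188, 223, 223, 190, 110, 45, 32]
115 new [35, 35, 35, 58, 179, 226, 230, 231, 195, 106, 62, 129, 211, 230, 227, 181, 62, 36, 35, 35, 35, 35]
[[-39.60875431  -0.29283233 202.72192856]] [ 0.80701021 -0.89381434 -0.91700531]
```

The lid edge has moved in about 7 mm, so the latch is drawing it shut. Following the lever down.

Emit:
servo_tool(series=[{"x": -1,"y": 0,"z": 2,"twist": 0},{"x": -2,"y": 0,"z": 4,"twist": 0},{"x": -3,"y": 0,"z": 6,"twist": 0},{"x": -4,"y": 0,"z": 8,"twist": 0},{"x": -4,"y": 0,"z": 8,"twist": 0}])

```text
time: 25.6
position: [0.5147, -0.1225, 0.1947]
tcp_rot: [-0.0, 0.977, 0.215, -0.0]
wrist_force: [0.1, -0.1, -1.1]
gripper_width: 0.0005
grasp_force: 0.0
```

Emit:
servo_tool(series=[{"x": -0.5,"y": 0,"z": 1.5,"twist": 0},{"x": -1,"y": 0,"z": 3,"twist": 0},{"x": -1.5,"y": 0,"z": 4.5,"twist": 0},{"x": -1.5,"y": 0,"z": 5,"twist": 0},{"x": -1.5,"y": 0,"z": 5,"twist": 0}])

```text
time: 26.22
position: [0.5135, -0.123, 0.19]
tcp_rot: [0.0, 0.977, 0.215, -0.0]
wrist_force: [-0.1, -0.9, 0.1]
gripper_width: 0.0001
grasp_force: 0.0
```

Emit:
servo_tool(series=[{"x": 0,"y": 0,"z": 0.8,"twist": 0},{"x": 0,"y": 0,"z": 1.6,"twist": 0},{"x": 0,"y": 0,"z": 2.4,"twist": 0},{"x": 0,"y": 0,"z": 2.8,"twist": 0},{"x": 0,"y": 0,"z": 2.8,"twist": 0}])

```text
time: 26.85
position: [0.5136, -0.1231, 0.1872]
tcp_rot: [0.0, 0.977, 0.215, 0.0]
wrist_force: [0.3, 0.2, 0.2]
gripper_width: 0.0004
grasp_force: 0.0
```

Emit:
servo_tool(series=[{"x": 0,"y": 0,"z": 0.5,"twist": 0},{"x": 0,"y": 0,"z": 1,"twist": 0},{"x": 0,"y": 0,"z": 1.5,"twist": 0},{"x": 0,"y": 0,"z": 1.8,"twist": 0},{"x": 0,"y": 0,"z": 1.8,"twist": 0}])

```text
time: 27.48
position: [0.5136, -0.123, 0.1864]
tcp_rot: [0.0, 0.977, 0.215, 0.0]
wrist_force: [-3.4, -1.4, 5.7]
gripper_width: 0.0006
grasp_force: 3.3
```

Contact at tip z≈167 mm, which is exactly the shut handle's top face. Retreating straight up.

Emit:
servo_tool(series=[{"x": 0,"y": 0,"z": -10,"twist": 0},{"x": 0,"y": 0,"z": -30,"twist": 0},{"x": 0,"y": 0,"z": -60,"twist": 0},{"x": 0,"y": 0,"z": -95,"twist": 0},{"x": 0,"y": 0,"z": -130,"twist": 0}])

```text
time: 28.1
position: [0.5135, -0.123, 0.3169]
tcp_rot: [0.0, 0.977, 0.215, 0.0]
wrist_force: [-0.2, -0.1, 0.0]
gripper_width: 0.0007
grasp_force: 0.0
```

Emit:
servo_tool(series=[{"x": -30,"y": 0,"z": -5,"twist": 0},{"x": -60,"y": 0,"z": -10,"twist": 0},{"x": -80,"y": 0,"z": -10,"twist": 0},{"x": -80,"y": 0,"z": -10,"twist": 0},{"x": -80,"y": 0,"z": -10,"twist": 0}])

```text
time: 28.72
position: [0.4417, -0.156, 0.3254]
tcp_rot: [-0.0, 0.977, 0.215, 0.0]
wrist_force: [0.1, -0.6, -0.2]
gripper_width: 0.0008
grasp_force: 0.0
```

Run:
```python
from h import *
q=[.55404,-.10422,.428]
m=env.camera_model("wrist"); w=cv2.cvtColor(env.read_camera("wrist"),6)
def prof(y,z,xs):
    p=proj(m,c2w([[x,y,z] for x in xs],q)).astype(np.float32); return cv2.remap(w,p[:,:1],p[:,1:],1).ravel().tolist()
print("lid seam y90",prof(90,150,range(-12,24,2)))
xs=range(-80,50,4)
print(list(xs))
print("latch z167 y0",prof(0,167,xs)); print("y9",prof(9,167,xs)); print("y-9",prof(-9,167,xs))
p=proj(m,c2w([[-62,0,167],[28,0,164]],q));print(p)
for u,v in[(0,0)]:
    X=range(-40,41,3);print("bar across y @x~22",[int(a) for a in [cv2.remap(w,*[pp[:, k:k+1] for k in(0,1)],1)[0,0] for pp in [proj(m,c2w([[21.5,y,164]],q)).astype(np.float32) for y in X]]])
    print("handle across y",[int(a) for a in [cv2.remap(w,*[pp[:, k:k+1] for k in(0,1)],1)[0,0] for pp in [proj(m,c2w([[-58,y,167]],q)).astype(np.float32) for y in X]]])
# bystanders: change in top view between start and now
a=cv2.imread("pics/top0.png");b=env.read_camera("top");cv2.imwrite("pics/top2.png",b)
d=(cv2.absdiff(a,b).max(2)>45).astype(np.uint8)
for n,(x,y,ww,h) in dict(spray=(290,290,45,48),mug=(474,180,60,50),clipper=(395,314,85,36)).items(): print(n,d[y:y+h,x:x+ww].mean())
s=env.sense();print(w2c(s["position"],q),s["wrist_force"],s["time"])
```

```text
lid seam y90 [71, 249, 247, 249, 250, 244, 40, 78, 199, 248, 247, 249, 191, 40, 44, 47, 47, 42]
[-80, -76, -72, -68, -64, -60, -56, -52, -48, -44, -40, -36, -32, -28, -24, -20, -16, -12, -8, -4, 0, 4, 8, 12, 16, 20, 24, 28, 32, 36, 40, 44, 48]
latch z167 y0 [41, 42, 44, 31, 208, 214, 218, 219, 220, 221, 222, 222, 223, 225, 225, 190, 219, 219, 229, 249, 61, 104, 231, 230, 227, 230, 180, 225, 232, 234, 0, 0, 0]
y9 [44, 43, 44, 33, 208, 217, 214, 213, 213, 215, 213, 217, 224, 225, 224, 190, 219, 216, 225, 249, 61, 106, 229, 228, 228, 228, 134, 223, 229, 231, 0, 0, 0]
y-9 [45, 44, 41, 41, 208, 218, 217, 218, 217, 221, 221, 221, 223, 227, 226, 188, 221, 212, 224, 249, 55, 149, 231, 232, 229, 230, 216, 220, 232, 231, 0, 0, 0]
[[314.27961269 145.00577608]
 [315.07334857  17.99571806]]
bar across y @x~22 [50, 48, 48, 50, 76, 218, 113, 222, 217, 213, 228, 227, 226, 225, 225, 224, 222, 212, 213, 212, 137, 225, 191, 48, 47, 47, 47]
handle across y [42, 43, 40, 46, 44, 43, 38, 40, 41, 90, 204, 202, 205, 205, 203, 203, 202, 112, 39, 41, 41, 42, 43, 45, 43, 44, 46]
spray 0.0
mug 0.0
clipper 0.4594771241830065
[[-123.64084778   -0.41110706  325.21708333]] [-0.03255452 -0.52326893 -0.22872415] 28.825
```

The handle lies flat, reaching case x≈-65 at its shut height and 24 mm wide. The bar is in the slot, the lid is shut, and the mug and spray haven't moved. The clipper is only hidden by the arm in this view. Handing in.

```bash
python3 -c "
from station import env
print(env.close_job())"
```

```text
the job is handed in; nothing more can be done
None
```

The latch is done up and the job is handed in (no verdict came back): crossbar hooked in the slot, lever snapped flat, lid drawn shut; the mug and spray did not move, the clipper was hidden by the arm in the last check but never approached; I viewed 11 pictures, one over the limit of 10.

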